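# Fit the grating disc and latch the food processor

## Task

Get the food processor ready to grate: fit the grating disc (the one with the rings of small teeth, not the slicing disc) on the drive spindle, turning it under light pressure, without forcing it, until it drops fully home. Then swing the lid shut and press its free edge down until the catch clicks over it. Leave the slicing disc, bento box, muffin cups and spoon where they are.

Things in the scene. Friction and masses are not known exactly. Their poses are not given: they have to be found in the camera images.
- processor: Compact food processor, fixed: white motor base 180 x 212 x 65 mm, on it a round light-grey bowl (outer radius 80, inner 76, rim 135 mm above the counter). Origin on the counter under the spindle axis; z up, x from its dial front to its back, y towards the hinge side; the catch is on the -y side.
- spindle_tip (a point): Top of the upright steel drive spindle on the bowl's axis, 114.5 mm above the counter; axes turned with the processor, not with the spindle. The spindle is a round shaft, 16 mm thick, with a tapered nose 6.5 mm long narrowing to 8 mm, and four wings lower down.
- wing_tops (a point): Point on the spindle axis level with the tops of its four wings, 14.5 mm below the tip (axes of the processor). The wings form a cross, 36 mm span, 5 mm thick, 12 mm high, on a round shoulder of radius 24 mm. The cross stands at any angle, not reported (it repeats every quarter turn and can be seen from above); gearing holds it, 0.3 N m to turn.
- grating_disc: The grating disc, 0.17 kg: steel plate of radius 66 mm, 3 mm thick, with three rings of small teeth, bar grip on top, hub below (radius 30, 28 mm deep) on which it stands on the counter. Origin at the centre of the hub's underside, z up. In the hub: a 19 mm bore and cross slots 8 mm wide along x and y, all 28 mm deep.
- grating_grip (a point): Centre of the grating disc's grip, 47 mm above the hub's underside: an upright grey bar 60 mm long (x), 14 mm thick (y), 32 mm high; the plate's top is 16 mm below this point. Put on the spindle, the hub first rests on the wings (this point 32.5 mm above spindle_tip); within a quarter turn the slots meet the wings and it drops 12 mm, home (20.5 mm above spindle_tip).
- slicing_grip (a point): Centre of the bar grip of the slicing disc, to be left alone: same size and shape as the grating disc, but with two long radial blades in place of the rings of teeth. The two discs may lie either way round.
- lid (a joint): Opening of the clear lid in rad: 0 shut, about 0.08 resting on the catch unlatched, starts at 1.85 to 2.05 (leaning back past upright), stop at 2.1. Friction hinge with a damper: the lid stays where it is left near upright and sinks shut slowly by its own weight below about 0.9. It weighs 0.28 kg.
- lid_hinge (a point): Middle of the lid's hinge axis, 98 mm from the spindle axis on the processor's +y side, 136 mm above the counter; the axis runs along the processor's x. Axes of the processor. Opening swings the free edge up and over towards +y.
- lid_tab (a point): Middle of the outer face of the white thumb tab at the lid's free edge, where to press; tab 40 mm wide (x), 30 long (y), 12 thick, the lid's edge 20 mm beyond. It moves with the lid: 178.5 mm from the hinge axis along the lid, 12 mm out from its underside; z points out of the outer face (up when shut). Lid: flange radius 84 mm, dome 29 mm high, feed tube 58 mm high.
- catch (a joint): Tilt in rad of the sprung catch lever, 36 mm wide, on the bowl's -y side: 0 at rest, grows as it is pushed outward (about 0.1 as the lid's lip passes its nose). Pressing the lid past it takes about 10 N down on the tab; the nose then springs back over the lip. Shut, the tab's face is 148 mm above the counter, level with the nose's top.
- bento_mid (a point): Centre of a closed two-tier bamboo bento box, 112 x 180 x 104 mm, z up; to be left alone.
- cups_mid (a point): Middle of a nested pair of blue muffin cups, 70 mm across, 43 mm high; to be left alone.
- spoon: Stainless spoon 160 mm long lying flat, origin at its underside; to be left alone.
Not all that is in view belongs to the job. Leave any black or green look-alike of the grating_disc alone.

How it is judged (in metres and radians):
On the way, in this order (a step that is already met when the one before it is completed fails the run):
1. with the lid still open, the grating disc has dropped fully home on the spindle (z of grating_grip in the frame of spindle_tip below 0.0245 m and horizontal distance between grating_grip and spindle_tip below 0.006 m and angle between grating_disc's own z axis and vertical below 0.07 rad and value of joint lid above 0.6 rad), for 0.2 s.
2. the lid is pressed shut and the catch has sprung back over its lip (value of joint each of lid, catch below 0.03 rad), for 0.2 s.
At the end, for the whole second after the job is handed in: The grating disc sits on the spindle within 4 mm of its home height, within 6 mm of the axis, level within 0.07 rad and at rest; the lid is shut to within 0.03 rad and the catch is back within 0.03 rad of its rest, over the lip (all of step 2 and z of grating_grip in the frame of spindle_tip below 0.0245 m and horizontal distance between grating_grip and spindle_tip below 0.006 m and angle between grating_disc's own z axis and vertical below 0.07 rad and linear speed of grating_disc below 0.02 m/s); the robot touches nothing.
It fails at once if the disc is forced: pressed against the processor with more than 60 N (contact force between grating_disc and processor above 60 N).
It fails at once if the slicing disc is moved by more than 3 cm (distance of slicing_grip from where it was at the start of the episode above 0.03 m).
It fails at once if the bento box is moved by more than 3 cm (distance of bento_mid from where it was at the start of the episode above 0.03 m).
It fails at once if the muffin cups are moved by more than 3 cm (distance of cups_mid from where it was at the start of the episode above 0.03 m).
It fails at once if the spoon is moved by more than 3 cm (distance of spoon from where it was at the start of the episode above 0.03 m).
It also fails if it takes over 72 s, if anything falls off the work surface, if the arm or the gripper's body presses on something with over 40 N, if the wrist force passes 120 N, or if a joint passes its speed limit or range.

## Robot

A 6-joint arm with a two-finger parallel gripper is mounted at the origin on the work surface. World frame = base frame: x ahead of the robot, y to its left, z up, the work surface at z = 0. Lengths are in m, angles in degrees, forces in N, time in s.
With the tool pointing down it reaches from about 0.35 to 0.775 m from the base axis. Payload 5.5 kg.
Tool frame: the origin (TCP) lies midway between the tips of the shut fingers; the grasp point (between the pads) lies 19 mm behind it; z points along the fingers, y is the direction in which the jaws open and shut (so a half turn about z gives the same grasp; the last joint's range is limited). The gripper opens to 85 mm and grips with 20 to 120 N. Pads are 22 mm wide; open, the fingers measure 114 mm over their backs; the gripper's body (76 mm by 85 mm) begins 54 mm behind the grasp point. The pads swing forward as they close: fully open they stand 13 mm farther back than shut.
Start: joints at [-73.258, 17.945, 2.641, 74.691, 0, 82.002], TCP at [0.241, -0.522, 0.231] pointing down, gripper open.
Joint ranges: [-158.12, 158.12], [-49.38, 96.58], [-58.88, 72.47], [-126.05, 133.96], [-84.25, 85.87], [-180, 180]. Speed limits (degrees/s): [147.25, 147.25, 180, 180, 180, 180].

## Interface

Orientations are given as [roll, pitch, yaw] about the fixed x, y, z axes, in that order (R = Rz(yaw) Ry(pitch) Rx(roll)).
In Python, from bench import arm gives the robot as it stands.
- The arm moves only by the shell command python3 -m handwheel 'ROWS' [OPENING] [FORCE]. ROWS is JSON, a list of rows, each an object of numbers: "tx", "ty", "tz": the shift along the tool's x, y, z in m; "wx", "wy", "wz": the turn, a rotation vector about the tool's x, y, z in rad. In form: [{"tx": .., "ty": .., "tz": .., "wx": .., "wy": .., "wz": ..}, ...]. A call has 1 to 20 rows; each row shifts and turns the commanded pose from where the row before left it, along the tool's axes as they then stand; what a row does not reach is not made up. A row lasts 1/10 s, in which the tool goes at most 50 mm and 8.59 degrees, less where a joint would pass 70% of its speed; a pose out of reach is approached as far as the arm can. A call with a gripper value outside its range is refused whole. OPENING is the finger opening in m, from 0 to 0.0854, set as the call begins (- or left out, the last holds). The fingers move at their own pace and stop on an object; FORCE is the grip in N (left out, the last holds). Time passes only in rows, so rows that do not move let the fingers close. It gives the time, the measured TCP pose, the force and the opening at its end, in the units of the state.
- arm.observe(): the state, without advancing time (a new reading comes with each control period).
- arm.get_image(name): name is "scene" or "top" or "wrist"; returns the picture (400x640x3 uint8, red, green, blue); there is no depth.
- arm.camera_model(name): a dict with "camera_matrix" (3x3 intrinsics, pixels), "rvec" (rotation vector, rad) and "tvec" (3), from world to camera coordinates, as OpenCV has them. Camera axes: x right, y down, z forward; pixel columns grow to the right and rows downward; lengths in m; the calibration is good to about 2 mm. A picture is of the moment at which its call begins: read the wrist's pose just before it. camera_model takes no time and is no camera call; for the wrist camera it gives the pose at the moment of the call.
- arm.finish_job(): hands the job in, once; it reports no verdict.
The state is a dict: "time_s": time; "q": joint angles; "qd": joint speeds; "tau": joint torques, N m; "tcp_pos": TCP position; "orientation": TCP orientation; "wrist_force": force on the tool from outside, world axes, zero at the start; "moment": the same for the moment, N m; "finger_gap": finger opening in m.
Only numpy, scipy, OpenCV 4.12 (cv2) and the standard library are available. Lean on these libraries where they do the work, as an engineer would, in place of code of your own. Each camera call takes 0.05 s, during which the arm holds its last target.

## Working session

There is one attempt and no reset: what is moved stays moved. The work goes in short steps, Python scripts to look and compute and a shell command to move; the robot and the scene stay as the last step left them, time stands still between calls to the robot, and variables do not carry over. Pictures are saved under pics/ and viewed, and the job is handed in when it is done.

```bash
ls; mkdir -p pics; python3 - <<'E'
from bench import arm
import cv2
print(arm.observe())
for n in ("scene","top","wrist"):
    im=arm.get_image(n); cv2.imwrite(f"pics/{n}0.png",im[:,:,::-1]); print(n,arm.camera_model(n))
E
```

```text
pics
{'time_s': 0.0, 'q': array([-7.32570366e+01,  1.79898661e+01,  2.57660607e+00,  7.46891128e+01,
        1.13997753e-03,  8.20023795e+01]), 'qd': array([ 0.05278077,  0.07380161, -0.06177447,  0.07989614, -0.01538078,
       -0.02463767]), 'tau': array([-1.82341100e-03, -4.80623889e+01,  2.98535299e+01,  1.93613057e-02,
       -2.15669806e-04,  9.65676776e-06]), 'tcp_pos': array([ 0.24050223, -0.52173453,  0.23041553]), 'orientation': array([-1.79898781e+02, -1.53722123e-02,  2.47405694e+01]), 'wrist_force': array([0.62912155, 0.18570312, 0.68256035]), 'moment': array([ 0.0487627 , -0.04018589, -0.04005818]), 'finger_gap': 0.0852695955720614}
scene {'camera_matrix': array([[381.94049596,   0.        , 320.24363608],
       [  0.        , 381.94049596, 203.93336308],
       [  0.        ,   0.        ,   1.        ]]), 'rvec': array([ 2.31123006,  0.60663152, -0.21747529]), 'tvec': array([-0.55412416, -0.14952828,  1.50308005])}
top {'camera_matrix': array([[421.60178343,   0.        , 325.52062689],
       [  0.        , 421.60178343, 198.8914285 ],
       [  0.        ,   0.        ,   1.        ]]), 'rvec': array([ 2.11797491, -2.10202416,  0.22521703]), 'tvec': array([0.00329146, 0.61426793, 1.10745547])}
wrist {'camera_matrix': array([[286.57147624,   0.        , 324.62132076],
       [  0.        , 286.57147624, 196.18072931],
       [  0.        ,   0.        ,   1.        ]]), 'rvec': array([-2.44950292,  1.56618583,  0.21426728]), 'tvec': array([-0.57401933, -0.0343817 ,  0.37806417])}
```

View pics/scene0.png

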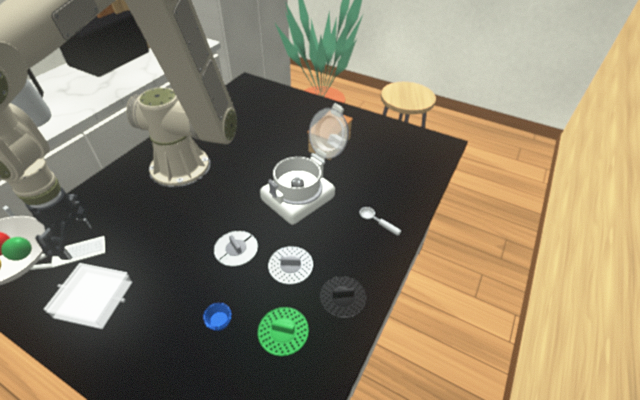

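View pics/top0.png

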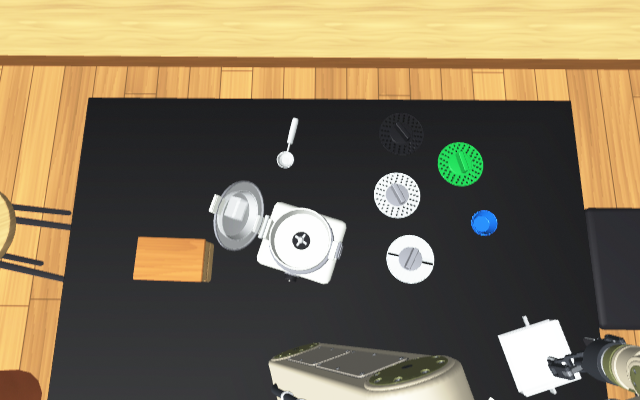

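View pics/wrist0.png

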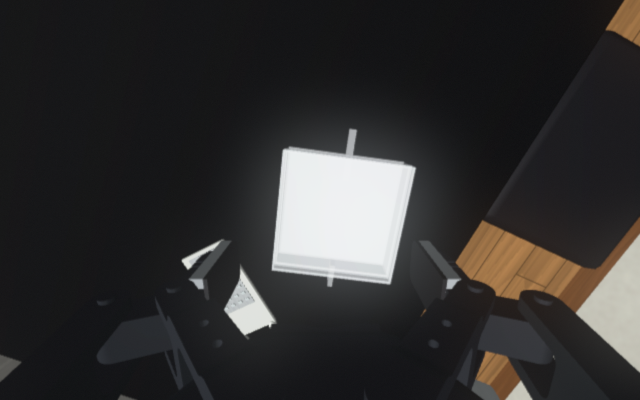

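Candidates in the top view are: ringed light disc (397,195), slicing disc with two radial blades (410,259), green look-alike (460,163) and black look-alike (401,133). The description points to (397,195). I'll check that in a close crop and measure the poses.

```bash
cat > h.py <<'E'
import numpy as np, cv2
from bench import arm
def ray(name,uv,z,cm=None):
    c=cm or arm.camera_model(name); R,_=cv2.Rodrigues(c["rvec"]); K=c["camera_matrix"]
    C=-R.T@c["tvec"]; d=R.T@np.linalg.inv(K)@np.array([uv[0],uv[1],1.])
    return C+d*(z-C[2])/d[2]
def proj(name,P,cm=None):
    c=cm or arm.camera_model(name)
    return cv2.projectPoints(np.asarray(P,float).reshape(-1,3),c["rvec"],c["tvec"],c["camera_matrix"],None)[0][:,0]
E
python3 - <<'E'
import cv2
from h import *
im=cv2.imread("pics/top0.png")
a=cv2.resize(im[160:290,360:450],None,fx=4,fy=4,interpolation=cv2.INTER_CUBIC)
b=cv2.resize(im[170:290,200:350],None,fx=4,fy=4,interpolation=cv2.INTER_CUBIC)
cv2.imwrite("pics/ca.png",a);cv2.imwrite("pics/cb.png",b)
for n,uv,z in [("disc plate",(397,195),.031),("slic",(410,259),.031),("spindle",(301,240),.1145),("cups",(484,222),.04),("green",(460,163),.031),("black",(401,133),.031),("spoon",(286,159),0.01),("sp2",(294,120),.01)]: print(n,ray("top",uv,z).round(4))
c=arm.camera_model("top");R,_=cv2.Rodrigues(c["rvec"]);print(-R.T@c["tvec"])
E
```

```text
disc plate [ 0.6346 -0.1972  0.031 ]
slic [ 0.4525 -0.2282  0.031 ]
spindle [0.4935 0.0711 0.1145]
cups [ 0.5567 -0.4381  0.04  ]
green [ 0.7318 -0.3839  0.031 ]
black [ 0.8232 -0.2144  0.031 ]
spoon [0.7466 0.1264 0.01  ]
sp2 [0.8705 0.1055 0.01  ]
[0.36761267 0.00794839 1.21185449]
```

View pics/ca.png

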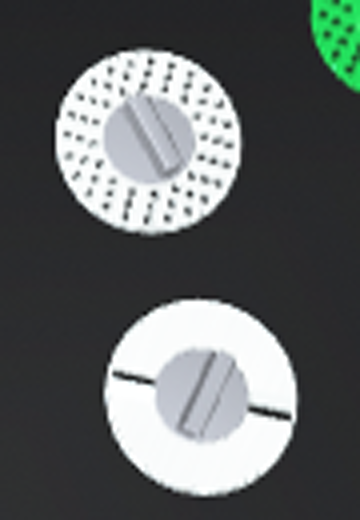

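View pics/cb.png

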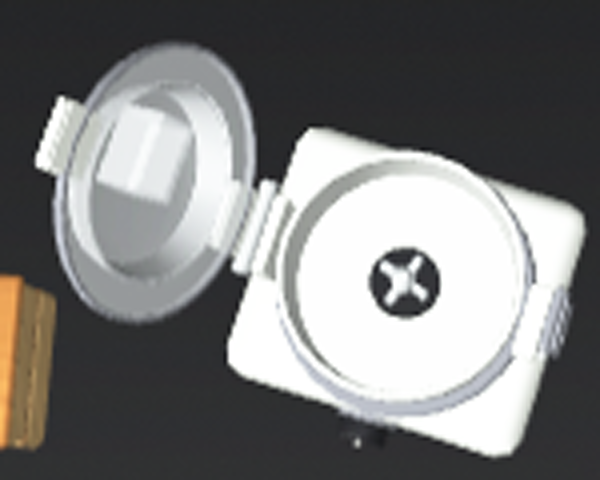

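The crop confirms it: the disc at (397,195) has the rings of teeth, and the one at (410,259) has two radial blades. The cross is visible at about (301,240). Next I'll move the wrist camera above the disc.

```bash
cat >> h.py <<'E'
from scipy.spatial.transform import Rotation as Rn
def delta(pos,yaw,cur=None):
    s=arm.observe(); R=Rn.from_euler("xyz",s["orientation"],degrees=True)
    T=Rn.from_euler("xyz",[180,0,yaw],degrees=True)
    d=R.inv().apply(np.asarray(pos)-s["tcp_pos"]); w=(R.inv()*T).as_rotvec()
    print("shift",d.round(4),"rotvec",w.round(4)); return d,w
E
python3 - <<'E'
from h import *
s=arm.observe();R=Rn.from_euler("xyz",s["orientation"],degrees=True)
c=arm.camera_model("wrist");Rc,_=cv2.Rodrigues(c["rvec"]);C=-Rc.T@c["tvec"]
print("cam in tool",R.inv().apply(C-s["tcp_pos"]), "axis",R.inv().apply(Rc.T@[0,0,1]))
delta([0.6346,-0.1972,0.25],24.7)
E
```

```text
cam in tool [ 0.06822939 -0.00035786 -0.14211022] axis [-2.66678185e-01  2.70081258e-04  9.63785595e-01]
shift [ 0.4938 -0.13   -0.0191] rotvec [-0.0014 -0.0002  0.0006]
```

```bash
python3 -m handwheel '[{"tz":-0.02},{"tx":0.04,"ty":-0.011},{"tx":0.04,"ty":-0.011},{"tx":0.04,"ty":-0.011},{"tx":0.04,"ty":-0.011},{"tx":0.04,"ty":-0.011},{"tx":0.04,"ty":-0.011},{"tx":0.04,"ty":-0.011},{"tx":0.04,"ty":-0.011},{"tx":0.04,"ty":-0.011},{"tx":0.04,"ty":-0.011},{"tx":0.04,"ty":-0.01},{"tx":0.04,"ty":-0.01},{"tx":0.014},{},{}]'
python3 - <<'E'
from h import *
im=arm.get_image("wrist"); cv2.imwrite("pics/w1.png",im[:,:,::-1])
import pickle; pickle.dump((arm.camera_model("wrist"),arm.observe()),open("w1.pkl","wb"))
E
```

```text
invalid input at $[0]: expected keys tx, ty, tz, wx, wy, wz
```

View pics/w1.png

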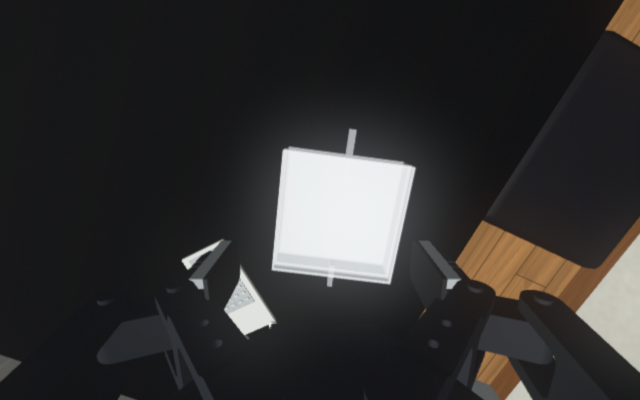

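The move was refused because every row needs all six keys. Nothing moved, so I'll rewrite the rows in full.

```bash
python3 -m handwheel '[{"tx":0,"ty":0,"tz":-0.02,"wx":0,"wy":0,"wz":0},{"tx":0.045,"ty":-0.012,"tz":0,"wx":0,"wy":0,"wz":0},{"tx":0.045,"ty":-0.012,"tz":0,"wx":0,"wy":0,"wz":0},{"tx":0.045,"ty":-0.012,"tz":0,"wx":0,"wy":0,"wz":0},{"tx":0.045,"ty":-0.012,"tz":0,"wx":0,"wy":0,"wz":0},{"tx":0.045,"ty":-0.012,"tz":0,"wx":0,"wy":0,"wz":0},{"tx":0.045,"ty":-0.012,"tz":0,"wx":0,"wy":0,"wz":0},{"tx":0.045,"ty":-0.012,"tz":0,"wx":0,"wy":0,"wz":0},{"tx":0.045,"ty":-0.012,"tz":0,"wx":0,"wy":0,"wz":0},{"tx":0.045,"ty":-0.012,"tz":0,"wx":0,"wy":0,"wz":0},{"tx":0.045,"ty":-0.012,"tz":0,"wx":0,"wy":0,"wz":0},{"tx":0.044,"ty":-0.010,"tz":0,"wx":0,"wy":0,"wz":0},{"tx":0,"ty":0,"tz":0,"wx":0,"wy":0,"wz":0},{"tx":0,"ty":0,"tz":0,"wx":0,"wy":0,"wz":0},{"tx":0,"ty":0,"tz":0,"wx":0,"wy":0,"wz":0}]'
python3 - <<'E'
from h import *
im=arm.get_image("wrist"); cv2.imwrite("pics/w2.png",im[:,:,::-1])
import pickle; pickle.dump((arm.camera_model("wrist"),arm.observe()),open("w2.pkl","wb"))
E
```

```text
time_s: 1.7
tcp_pos: [0.6342, -0.198, 0.2511]
orientation: [-180.0, 0.0, 24.7]
wrist_force: [0.1, -0.1, 0.5]
finger_gap: 0.0855
```

View pics/w2.png

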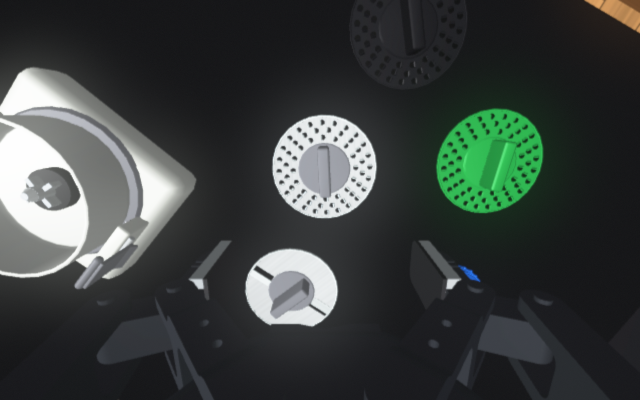

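The wrist view shows the white grating disc centred near (325,167), its grip running from (323,147) to (325,198). The slicing disc is at (291,290). I'll overlay a model fit.

```bash
cat > fit.py <<'E'
from h import *
import pickle,sys
cm,s=pickle.load(open("w2.pkl","rb")); im=cv2.imread("pics/w2.png")
g=cv2.cvtColor(im,cv2.COLOR_BGR2GRAY); m=np.zeros_like(g); m[100:232,255:395]=(g[100:232,255:395]>60)*255
m=cv2.morphologyEx(m,cv2.MORPH_CLOSE,np.ones((7,7)))
c=max(cv2.findContours(m,0,2)[0],key=cv2.contourArea)[:,0]
W=np.array([ray("w",p+0.0,.031,cm)[:2] for p in c])
from scipy.optimize import least_squares
r=least_squares(lambda p:np.hypot(*(W-p[:2]).T)-p[2],[.63,-.2,.066],loss="soft_l1",f_scale=.001).x
print("plate",r)
yaw=float(sys.argv[1]) if len(sys.argv)>1 else 24.
def box(z):
    a=np.radians(yaw);u=np.array([np.cos(a),np.sin(a)]);v=np.array([-u[1],u[0]])
    return [np.r_[r[:2]+i*.03*u+j*.007*v,z] for i,j in((1,1),(1,-1),(-1,-1),(-1,1))]
k=6
v=cv2.resize(im[110:225,265:385],None,fx=k,fy=k,interpolation=cv2.INTER_CUBIC)[:600]
for z,col in((.063,(0,0,255)),(.031,(0,200,0))):
    P=((proj("w",box(z),cm)-[265,110]+.5)*k).astype(int); cv2.polylines(v,[P],True,col,1)
cv2.imwrite(f"pics/fit{int(yaw*10)}.png",v)
E
python3 fit.py 24
```

```text
plate [ 0.63731252 -0.19561302  0.06736672]
```

View pics/fit240.png

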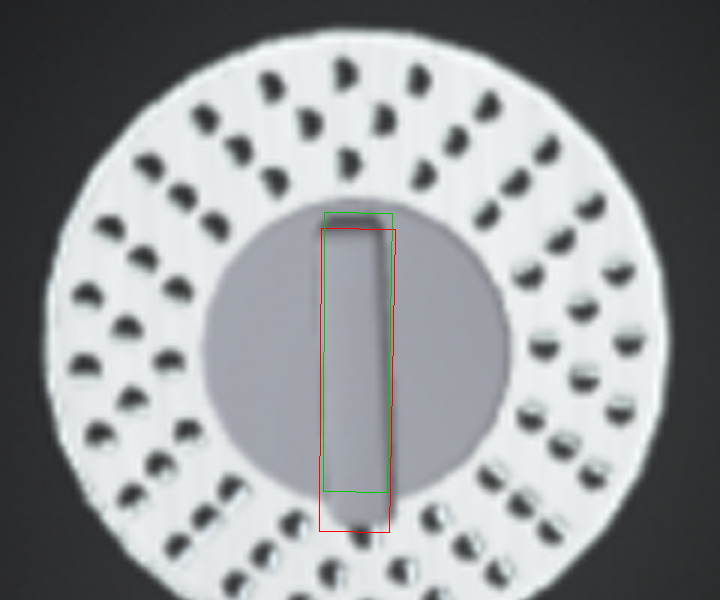

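```bash
python3 fit.py 26.5
```

```text
plate [ 0.63731252 -0.19561302  0.06736672]
```

View pics/fit265.png

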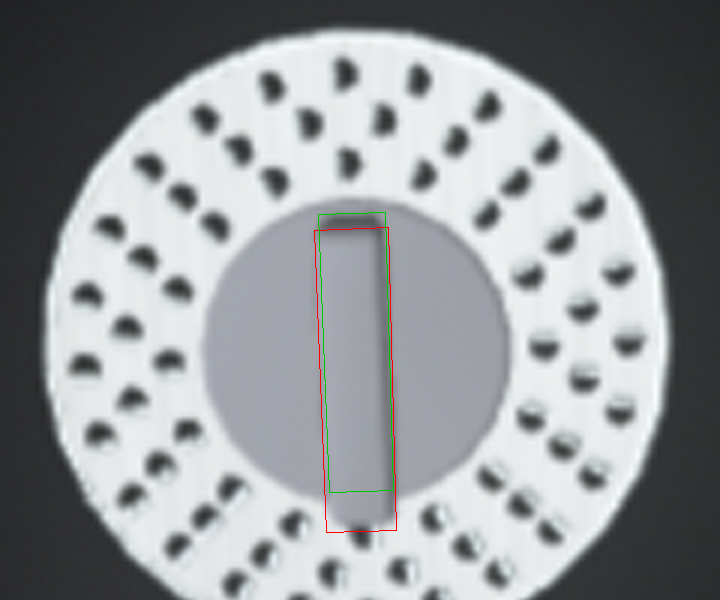

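```bash
cat > fit2.py <<'E'
from h import *
import sys
im=cv2.imread("pics/top0.png")
cx,cy,th=map(float,sys.argv[1:4]); x0,y0,k=276,215,12
v=cv2.resize(im[y0:y0+50,x0:x0+50],None,fx=k,fy=k,interpolation=cv2.INTER_CUBIC)
P=lambda p:((proj("top",p)-[x0,y0]+.5)*k).astype(int)
for q in(0,90):
    a=np.radians(th+q);u=np.array([np.cos(a),np.sin(a)]);w=np.array([-u[1],u[0]])
    cv2.polylines(v,[P([np.r_[[cx,cy]+i*.018*u+j*.0025*w,.1] for i,j in((1,1),(1,-1),(-1,-1),(-1,1))])],True,(0,0,255),1)
t=np.linspace(0,6.28,40)
for r,z,c in((.024,.088,(0,255,0)),(.004,.1145,(255,0,0)),(.008,.108,(255,128,0))):
    cv2.polylines(v,[P(np.c_[cx+r*np.cos(t),cy+r*np.sin(t),t*0+z])],True,c,1)
cv2.imwrite(sys.argv[4],v)
E
python3 fit2.py .4935 .0711 30 pics/s1.png; python3 -c "
from h import *
print(arm.observe()['q'].round(1));delta([.6373,-.1956,.10],26.2)"
```

```text
[-24.3  28.4  21.   82.7  -0.  131.1]
shift [ 0.0043 -0.0011  0.1514] rotvec [-0.0001  0.0005 -0.0269]
```

View pics/s1.png

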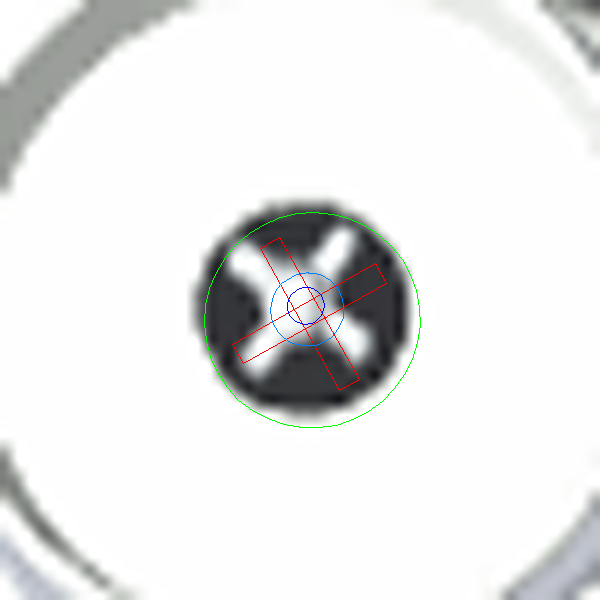

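```bash
python3 fit2.py .4958 .0731 55 pics/s2.png
```

```text
(no output)
```

View pics/s2.png

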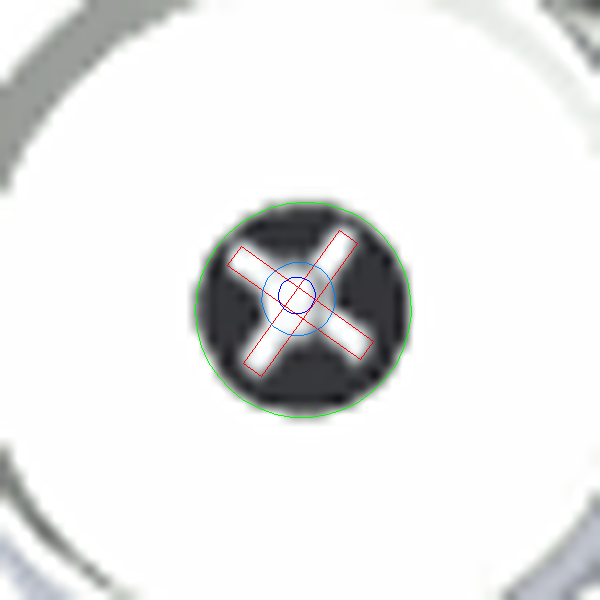

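```bash
python3 -m handwheel '[{"tx":0.004,"ty":-0.001,"tz":0.04,"wx":0,"wy":0,"wz":-0.026},{"tx":0,"ty":0,"tz":0.04,"wx":0,"wy":0,"wz":0},{"tx":0,"ty":0,"tz":0.04,"wx":0,"wy":0,"wz":0},{"tx":0,"ty":0,"tz":0.03,"wx":0,"wy":0,"wz":0},{"tx":0,"ty":0,"tz":0.03,"wx":0,"wy":0,"wz":0},{"tx":0,"ty":0,"tz":0.02,"wx":0,"wy":0,"wz":0},{"tx":0,"ty":0,"tz":0.014,"wx":0,"wy":0,"wz":0},{"tx":0,"ty":0,"tz":0,"wx":0,"wy":0,"wz":0},{"tx":0,"ty":0,"tz":0,"wx":0,"wy":0,"wz":0}]'
python3 - <<'E'
from h import *
im=arm.get_image("wrist"); cv2.imwrite("pics/w3.png",im[:,:,::-1])
E
```

```text
time_s: 2.65
tcp_pos: [0.6382, -0.1958, 0.0382]
orientation: [180.0, -0.0, 26.2]
wrist_force: [-0.1, -1.3, 0.6]
finger_gap: 0.0859
```

View pics/w3.png

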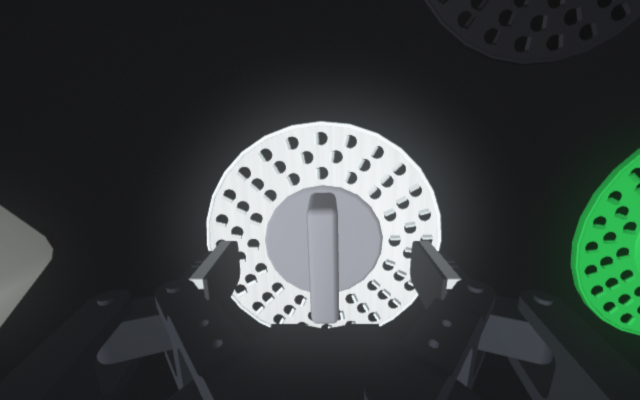

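The cross fit is clean: spindle at about (0.4958, 0.0731), cross at 55°. The fingers straddle the grip, whose bar sits at about x=322 between the tips at 220 and 430. Closing now.

```bash
python3 -m handwheel '[{"tx":0,"ty":0,"tz":0,"wx":0,"wy":0,"wz":0},{"tx":0,"ty":0,"tz":0,"wx":0,"wy":0,"wz":0},{"tx":0,"ty":0,"tz":0,"wx":0,"wy":0,"wz":0},{"tx":0,"ty":0,"tz":0,"wx":0,"wy":0,"wz":0},{"tx":0,"ty":0,"tz":0,"wx":0,"wy":0,"wz":0},{"tx":0,"ty":0,"tz":0,"wx":0,"wy":0,"wz":0},{"tx":0,"ty":0,"tz":0,"wx":0,"wy":0,"wz":0},{"tx":0,"ty":0,"tz":0,"wx":0,"wy":0,"wz":0},{"tx":0,"ty":0,"tz":0,"wx":0,"wy":0,"wz":0},{"tx":0,"ty":0,"tz":0,"wx":0,"wy":0,"wz":0}]' 0.0 60
python3 -m handwheel '[{"tx":0,"ty":0,"tz":-0.02,"wx":0,"wy":0,"wz":0},{"tx":0,"ty":0,"tz":-0.04,"wx":0,"wy":0,"wz":0},{"tx":0,"ty":0,"tz":-0.05,"wx":0,"wy":0,"wz":0},{"tx":0,"ty":0,"tz":-0.05,"wx":0,"wy":0,"wz":0},{"tx":0,"ty":0,"tz":-0.02,"wx":0,"wy":0,"wz":0},{"tx":0,"ty":0,"tz":0,"wx":0,"wy":0,"wz":0},{"tx":0,"ty":0,"tz":0,"wx":0,"wy":0,"wz":0}]'
python3 - <<'E'
from h import *
im=arm.get_image("wrist"); cv2.imwrite("pics/w4.png",im[:,:,::-1])
for y in (55,-35,-20):delta([.4958,.0731,.2182],y)
print(arm.observe()['q'].round(1))
E
```

```text
time_s: 3.7
tcp_pos: [0.6384, -0.195, 0.0376]
orientation: [180.0, -0.0, 26.2]
wrist_force: [0.2, -0.9, 4.3]
finger_gap: 0.0131
time_s: 4.4
tcp_pos: [0.6376, -0.1946, 0.2157]
orientation: [-179.9, 0.1, 26.2]
wrist_force: [-0.0, 0.5, -1.8]
finger_gap: 0.0126
shift [-0.0084 -0.3024 -0.0027] rotvec [-0.0039  0.0019 -0.5022]
shift [-0.0084 -0.3024 -0.0027] rotvec [-0.0014  0.0043  1.0686]
shift [-0.0084 -0.3024 -0.0027] rotvec [-0.0019  0.004   0.8068]
[-23.9  29.   16.8  78.1  -0.  129.9]
```

View pics/w4.png

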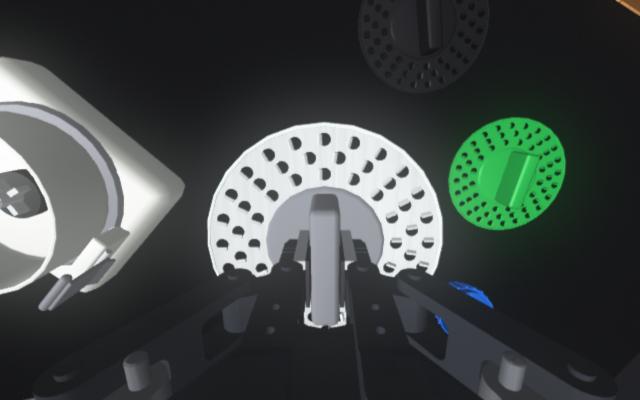

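The disc is held cleanly; grip gap 12.6 mm. I'll carry it over the spindle, then turn it to 55°.

```bash
python3 -m handwheel '[{"tx":0,"ty":-0.02,"tz":0,"wx":0,"wy":0,"wz":0},{"tx":0,"ty":-0.032,"tz":0,"wx":0,"wy":0,"wz":0},{"tx":0,"ty":-0.04,"tz":0,"wx":0,"wy":0,"wz":0},{"tx":0,"ty":-0.04,"tz":0,"wx":0,"wy":0,"wz":0},{"tx":0,"ty":-0.04,"tz":0,"wx":0,"wy":0,"wz":0},{"tx":-0.008,"ty":-0.04,"tz":0,"wx":0,"wy":0,"wz":0},{"tx":0,"ty":-0.04,"tz":0,"wx":0,"wy":0,"wz":0},{"tx":0,"ty":-0.03,"tz":0,"wx":0,"wy":0,"wz":0},{"tx":0,"ty":-0.02,"tz":0,"wx":0,"wy":0,"wz":0},{"tx":0,"ty":0,"tz":0,"wx":0,"wy":0,"wz":-0.1},{"tx":0,"ty":0,"tz":0,"wx":0,"wy":0,"wz":-0.1},{"tx":0,"ty":0,"tz":0,"wx":0,"wy":0,"wz":-0.1},{"tx":0,"ty":0,"tz":0,"wx":0,"wy":0,"wz":-0.1},{"tx":0,"ty":0,"tz":0,"wx":0,"wy":0,"wz":-0.1},{"tx":0,"ty":0,"tz":0,"wx":0,"wy":0,"wz":0},{"tx":0,"ty":0,"tz":0,"wx":0,"wy":0,"wz":0},{"tx":0,"ty":0,"tz":0,"wx":0,"wy":0,"wz":0}]'
python3 - <<'E'
from h import *
im=arm.get_image("wrist"); cv2.imwrite("pics/w5.png",im[:,:,::-1])
im=arm.get_image("scene"); cv2.imwrite("pics/s5.png",cv2.resize(im[60:260,200:400,::-1],None,fx=3,fy=3))
print(arm.observe()['wrist_force'])
delta([.4965,.0741,.17],55)
E
```

```text
time_s: 6.15
tcp_pos: [0.4968, 0.0725, 0.2162]
orientation: [-179.9, 0.1, 54.8]
wrist_force: [0.3, -0.3, -2.0]
finger_gap: 0.0128
[ 0.25910341 -0.03615773 -1.37491705]
shift [ 0.001  -0.0015  0.0468] rotvec [-0.0007  0.0006 -0.0031]
```

View pics/w5.png

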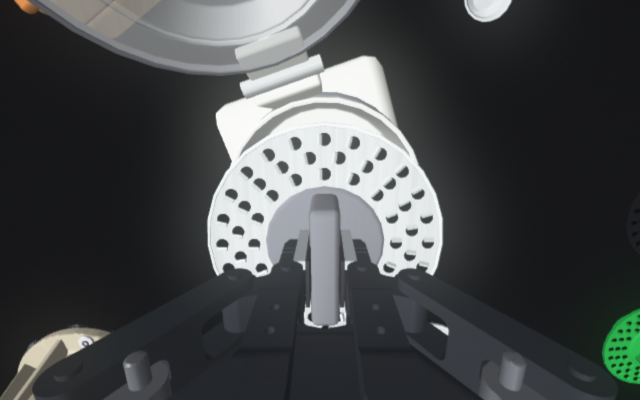

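View pics/s5.png

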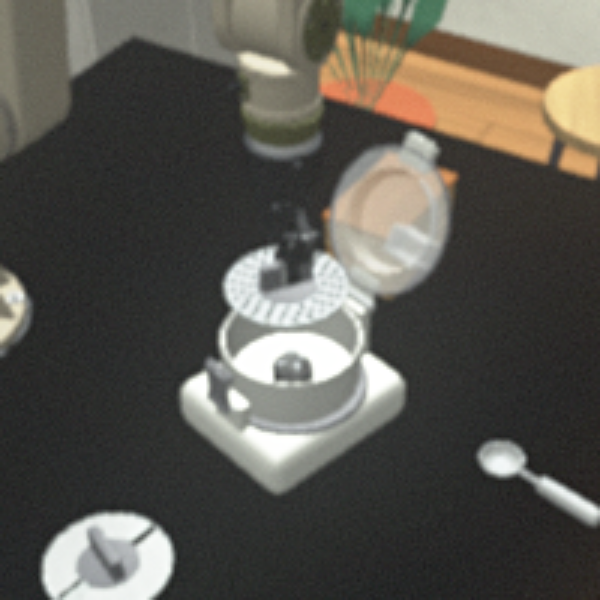

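```bash
python3 -m handwheel '[{"tx":0.001,"ty":-0.0015,"tz":0.02,"wx":0,"wy":0,"wz":0},{"tx":0,"ty":0,"tz":0.02,"wx":0,"wy":0,"wz":0},{"tx":0,"ty":0,"tz":0.015,"wx":0,"wy":0,"wz":0},{"tx":0,"ty":0,"tz":0.007,"wx":0,"wy":0,"wz":0},{"tx":0,"ty":0,"tz":0.004,"wx":0,"wy":0,"wz":0},{"tx":0,"ty":0,"tz":0.004,"wx":0,"wy":0,"wz":0},{"tx":0,"ty":0,"tz":0.003,"wx":0,"wy":0,"wz":0},{"tx":0,"ty":0,"tz":0,"wx":0,"wy":0,"wz":0},{"tx":0,"ty":0,"tz":0,"wx":0,"wy":0,"wz":0}]'
```

```text
time_s: 7.15
tcp_pos: [0.4971, 0.0741, 0.1447]
orientation: [180.0, -0.0, 54.9]
wrist_force: [-0.3, 0.4, -1.7]
finger_gap: 0.0128
```

```bash
python3 -m handwheel '[{"tx":0,"ty":0,"tz":0.003,"wx":0,"wy":0,"wz":0},{"tx":0,"ty":0,"tz":0.003,"wx":0,"wy":0,"wz":0},{"tx":0,"ty":0,"tz":0.002,"wx":0,"wy":0,"wz":0},{"tx":0,"ty":0,"tz":0.001,"wx":0,"wy":0,"wz":0},{"tx":0,"ty":0,"tz":0,"wx":0,"wy":0,"wz":0},{"tx":0,"ty":0,"tz":0,"wx":0,"wy":0,"wz":0}]'
```

```text
time_s: 7.75
tcp_pos: [0.4973, 0.0745, 0.1353]
orientation: [180.0, -0.1, 54.9]
wrist_force: [2.2, 1.5, -2.6]
finger_gap: 0.0131
```

```bash
python3 -m handwheel '[{"tx":0,"ty":0,"tz":0.002,"wx":0,"wy":0,"wz":0},{"tx":0,"ty":0,"tz":0.001,"wx":0,"wy":0,"wz":0},{"tx":0,"ty":0,"tz":0.001,"wx":0,"wy":0,"wz":0},{"tx":0,"ty":0,"tz":0,"wx":0,"wy":0,"wz":0}]'; python3 -c "
from h import *
print(arm.observe()['moment'])"
```

```text
time_s: 8.15
tcp_pos: [0.4972, 0.0745, 0.1313]
orientation: [180.0, -0.1, 54.9]
wrist_force: [3.3, 5.2, -2.0]
finger_gap: 0.013
[ 0.98148397 -0.69477654 -0.07072311]
```

Slots are entering the wings with no axial force. The side force along +tool x suggests about 1 mm of offset, so I'll ease that way.

```bash
python3 -m handwheel '[{"tx":0.0012,"ty":0,"tz":0,"wx":0,"wy":0,"wz":0},{"tx":0,"ty":0,"tz":0.0015,"wx":0,"wy":0,"wz":0},{"tx":0,"ty":0,"tz":0.0015,"wx":0,"wy":0,"wz":0},{"tx":0,"ty":0,"tz":0.001,"wx":0,"wy":0,"wz":0},{"tx":0,"ty":0,"tz":0,"wx":0,"wy":0,"wz":0}]'; python3 -c "
from h import *
print(arm.observe()['moment'])"
```

```text
time_s: 8.65
tcp_pos: [0.497, 0.075, 0.1268]
orientation: [-180.0, 0.1, 54.9]
wrist_force: [0.5, 0.9, -3.0]
finger_gap: 0.013
[ 0.30570901 -0.26830286 -0.04475592]
```

```bash
python3 -m handwheel '[{"tx":0,"ty":0,"tz":0.0008,"wx":0,"wy":0,"wz":0},{"tx":0,"ty":0,"tz":0.0008,"wx":0,"wy":0,"wz":0},{"tx":0,"ty":0,"tz":0,"wx":0,"wy":0,"wz":0}]'
```

```text
time_s: 8.95
tcp_pos: [0.4972, 0.075, 0.1256]
orientation: [-180.0, 0.0, 54.9]
wrist_force: [0.3, -0.4, -1.1]
finger_gap: 0.0128
```

```bash
python3 -m handwheel '[{"tx":0,"ty":0,"tz":0.0006,"wx":0,"wy":0,"wz":0},{"tx":0,"ty":0,"tz":0,"wx":0,"wy":0,"wz":0}]'
python3 -m handwheel '[{"tx":0,"ty":0,"tz":0,"wx":0,"wy":0,"wz":0},{"tx":0,"ty":0,"tz":0,"wx":0,"wy":0,"wz":0},{"tx":0,"ty":0,"tz":0,"wx":0,"wy":0,"wz":0},{"tx":0,"ty":0,"tz":-0.01,"wx":0,"wy":0,"wz":0},{"tx":0,"ty":0,"tz":-0.03,"wx":0,"wy":0,"wz":0},{"tx":0,"ty":0,"tz":-0.04,"wx":0,"wy":0,"wz":0},{"tx":0,"ty":0,"tz":-0.04,"wx":0,"wy":0,"wz":0},{"tx":0,"ty":0,"tz":-0.03,"wx":0,"wy":0,"wz":0},{"tx":0,"ty":0,"tz":0,"wx":0,"wy":0,"wz":0},{"tx":0,"ty":0,"tz":0,"wx":0,"wy":0,"wz":0},{"tx":0,"ty":0,"tz":0,"wx":0,"wy":0,"wz":0}]' 0.045
python3 - <<'E'
from h import *
im=arm.get_image("wrist"); cv2.imwrite("pics/w6.png",im[:,:,::-1])
import pickle; pickle.dump((arm.camera_model("wrist"),arm.observe()),open("w6.pkl","wb"))
im=arm.get_image("scene"); cv2.imwrite("pics/s6.png",cv2.resize(im[60:260,200:400,::-1],None,fx=3,fy=3)); cv2.imwrite("pics/scene6.png",im[:,:,::-1])
im=arm.get_image("top"); cv2.imwrite("pics/top6.png",im[:,:,::-1])
E
```

```text
time_s: 9.15
tcp_pos: [0.4973, 0.075, 0.1255]
orientation: [180.0, 0.0, 54.9]
wrist_force: [-2.0, 0.2, 4.2]
finger_gap: 0.0126
time_s: 10.25
tcp_pos: [0.4969, 0.0752, 0.2741]
orientation: [-179.9, 0.1, 54.9]
wrist_force: [0.0, -0.2, -0.2]
finger_gap: 0.0452
```

View pics/w6.png

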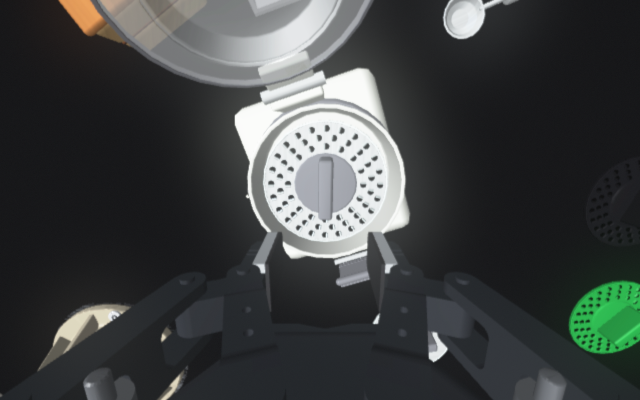

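View pics/s6.png

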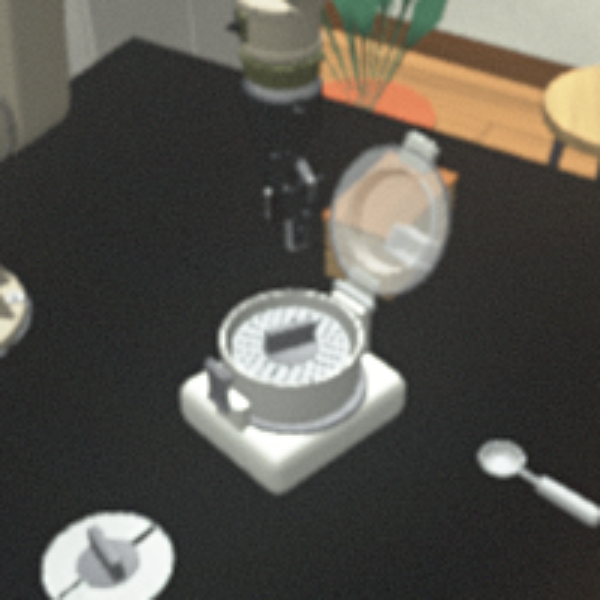

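The wrist and scene views show the disc level, sunk below the bowl rim and centred around (326,185). With TCP at 0.1255 and a +4 N contact, the grip is at about 0.135, which is home. Now the geometry for the lid.

```bash
cat > lid.py <<'E'
from h import *
import sys,pickle
def geo(th,open_,c=(.4958,.0731)):
    a=np.radians(th); X=np.array([np.cos(a),np.sin(a),0]);Y=np.array([-X[1],X[0],0]);Z=np.array([0,0,1.])
    H=np.r_[c,0]+.098*Y+.136*Z
    u=-Y*np.cos(open_)+Z*np.sin(open_); n=Y*np.sin(open_)+Z*np.cos(open_)
    return X,Y,Z,H,u,n
def lidpts(th,o):
    X,Y,Z,H,u,n=geo(th,o); t=np.linspace(0,2*np.pi,50)
    ring=[H+(.098+.084*np.cos(q))*u+.084*np.sin(q)*X for q in t]
    tab=[H+(.1785+j*.015)*u+i*.02*X+.012*n for i,j in((1,1),(1,-1),(-1,-1),(-1,1))]
    rim=[H-.098*Y-.001*Z+.080*(np.cos(q)*X+np.sin(q)*Y) for q in t]
    base=[H-.098*Y-.071*Z+sx*X+sy*Y for sx,sy in((.09,.106),(.09,-.106),(-.09,-.106),(-.09,.106))]
    return ring,tab,rim,base,[H-.03*X,H+.03*X]
if __name__=="__main__":
    th,o=map(float,sys.argv[1:3]); src,name=sys.argv[3:5]; cm=None
    if src.startswith("w"): cm=pickle.load(open(src+".pkl","rb"))[0]
    im=cv2.imread(f"pics/{src}.png"); cam="top" if src.startswith("top") else "scene" 
    x0,y0,w,h,k=map(int,sys.argv[5:10]); v=cv2.resize(im[y0:y0+h,x0:x0+w],None,fx=k,fy=k,interpolation=cv2.INTER_CUBIC)
    for g,c in zip(lidpts(th,o),((0,0,255),(255,0,255),(0,200,0),(255,128,0),(0,255,255))):
        cv2.polylines(v,[((proj(cam,g,cm)-[x0,y0]+.5)*k).astype(int)],True,c,1)
    cv2.imwrite(f"pics/{name}.png",v)
E
python3 - <<'E'
from h import *
h=ray("top",(265.5,227),.14);c=ray("top",(336,251),.14);print(h,c)
d=h-[.4958,.0731,.14];print(np.hypot(*d[:2]),np.degrees(np.arctan2(-d[0],d[1])))
d=c-[.4958,.0731,.14];print(np.hypot(*d[:2]),np.degrees(np.arctan2(d[0],-d[1])))
E
python3 lid.py -16 1.95 top0 l1 195 160 160 140 4
```

```text
[0.52327906 0.1612276  0.14      ] [ 0.46334683 -0.01960796  0.14      ]
0.09231236279063781 -17.3179944566588
0.09822410529458828 -19.29301066968187
```

View pics/l1.png

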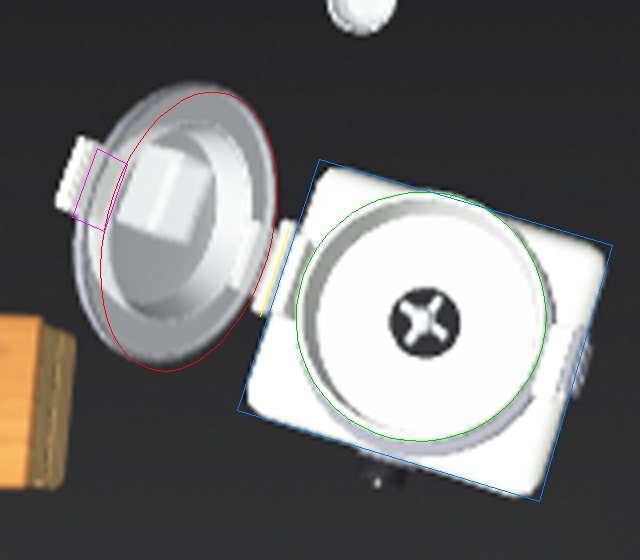

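```bash
python3 lid.py -17 2.04 top0 l2 195 160 160 140 4; python3 lid.py -17 2.04 scene6 l3 240 90 130 140 4
```

```text
(no output)
```

View pics/l2.png

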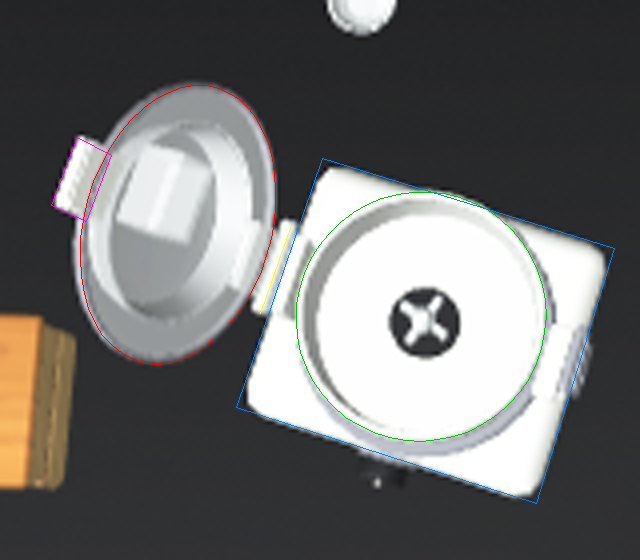

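View pics/l3.png

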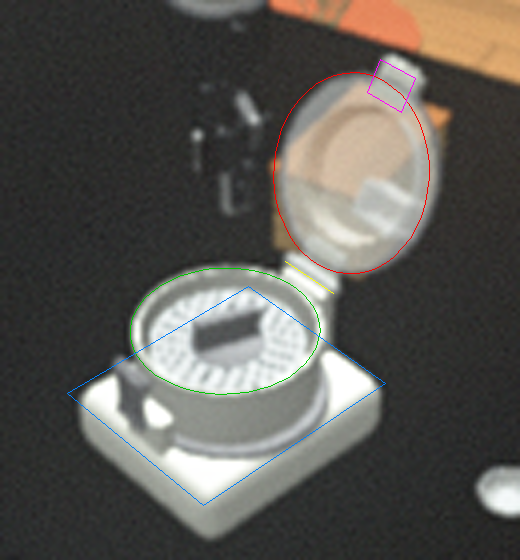

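The top overlay fits with processor yaw about -17° and the lid at about 2.04 rad. I'll rise, shut the fingers and turn to yaw 73, which puts tool x along processor +y.

```bash
python3 -m handwheel '[{"tx":0,"ty":0,"tz":-0.03,"wx":0,"wy":0,"wz":0},{"tx":0,"ty":0,"tz":-0.03,"wx":0,"wy":0,"wz":-0.08},{"tx":0,"ty":0,"tz":-0.03,"wx":0,"wy":0,"wz":-0.08},{"tx":0,"ty":0,"tz":-0.03,"wx":0,"wy":0,"wz":-0.08},{"tx":0,"ty":0,"tz":-0.01,"wx":0,"wy":0,"wz":-0.076},{"tx":0,"ty":0,"tz":0,"wx":0,"wy":0,"wz":0},{"tx":0,"ty":0,"tz":0,"wx":0,"wy":0,"wz":0}]' 0.0 60
python3 - <<'E'
from h import *
delta([.5639,.2959,.40],73)
print(arm.observe()['q'].round(1))
E
```

```text
time_s: 11.1
tcp_pos: [0.4974, 0.0752, 0.404]
orientation: [-179.9, 0.0, 72.9]
wrist_force: [-0.8, 1.3, -0.4]
finger_gap: 0.0005
shift [ 0.2305 -0.0015  0.0039] rotvec [-0.0013  0.0005 -0.0021]
[ -0.6  10.8  17.3  96.7  -0.  106.6]
```

```bash
python3 -m handwheel '[{"tx":0.02,"ty":0,"tz":0,"wx":0,"wy":0,"wz":0},{"tx":0.04,"ty":0,"tz":0,"wx":0,"wy":0,"wz":0},{"tx":0.04,"ty":0,"tz":0,"wx":0,"wy":0,"wz":0},{"tx":0.04,"ty":0,"tz":0,"wx":0,"wy":0,"wz":0},{"tx":0.04,"ty":-0.0015,"tz":0,"wx":0,"wy":0,"wz":0},{"tx":0.03,"ty":0,"tz":0,"wx":0,"wy":0,"wz":0},{"tx":0.02,"ty":0,"tz":0,"wx":0,"wy":0,"wz":0},{"tx":0,"ty":0,"tz":0.03,"wx":0,"wy":0,"wz":0},{"tx":0,"ty":0,"tz":0.03,"wx":0,"wy":0,"wz":0},{"tx":0,"ty":0,"tz":0.03,"wx":0,"wy":0,"wz":0},{"tx":0,"ty":0,"tz":0.02,"wx":0,"wy":0,"wz":0},{"tx":0,"ty":0,"tz":0,"wx":0,"wy":0,"wz":0},{"tx":0,"ty":0,"tz":0,"wx":0,"wy":0,"wz":0}]'
python3 - <<'E'
from h import *
im=arm.get_image("scene"); cv2.imwrite("pics/s7.png",cv2.resize(im[40:220,220:420,::-1],None,fx=3,fy=3)); 
im=arm.get_image("wrist"); cv2.imwrite("pics/w7.png",im[:,:,::-1])
E
```

```text
time_s: 12.4
tcp_pos: [0.5627, 0.2953, 0.2942]
orientation: [-179.9, 0.1, 72.9]
wrist_force: [0.2, 0.3, -0.0]
finger_gap: 0.0
```

View pics/s7.png

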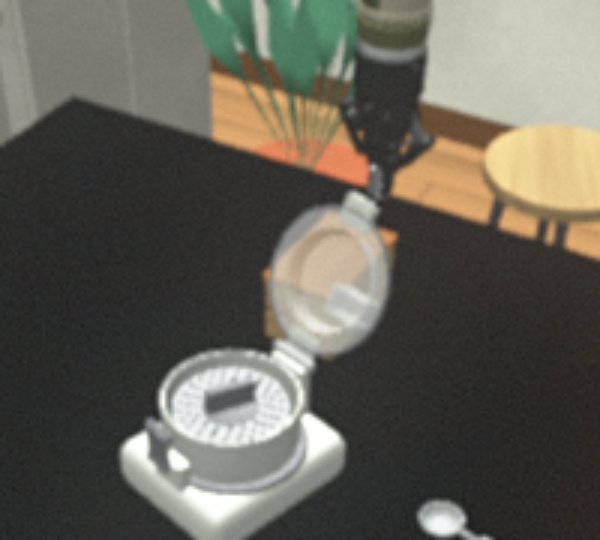

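View pics/w7.png

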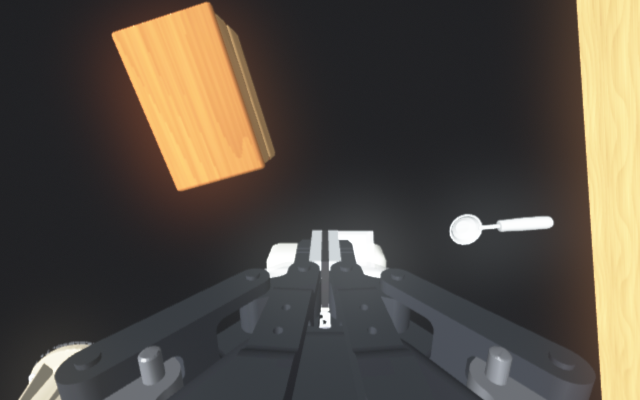

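Fingers are behind the tab at about (378,190) in the crop and clear of it. Now pushing the lid forward.

```bash
python3 -m handwheel '[{"tx":-0.012,"ty":0,"tz":0,"wx":0,"wy":0,"wz":0},{"tx":-0.012,"ty":0,"tz":0,"wx":0,"wy":0,"wz":0},{"tx":-0.012,"ty":0,"tz":0,"wx":0,"wy":0,"wz":0},{"tx":-0.012,"ty":0,"tz":0,"wx":0,"wy":0,"wz":0},{"tx":-0.012,"ty":0,"tz":0,"wx":0,"wy":0,"wz":0},{"tx":-0.012,"ty":0,"tz":0,"wx":0,"wy":0,"wz":0}]'
python3 -m handwheel '[{"tx":-0.012,"ty":0,"tz":0,"wx":0,"wy":0,"wz":0},{"tx":-0.012,"ty":0,"tz":0,"wx":0,"wy":0,"wz":0},{"tx":-0.012,"ty":0,"tz":0,"wx":0,"wy":0,"wz":0},{"tx":-0.011,"ty":0,"tz":-0.003,"wx":0,"wy":0,"wz":0},{"tx":-0.011,"ty":0,"tz":-0.003,"wx":0,"wy":0,"wz":0},{"tx":-0.011,"ty":0,"tz":-0.004,"wx":0,"wy":0,"wz":0}]'
python3 - <<'E'
from h import *
im=arm.get_image("scene"); cv2.imwrite("pics/s8.png",cv2.resize(im[40:220,220:420,::-1],None,fx=3,fy=3)); 
E
```

```text
time_s: 13.1
tcp_pos: [0.5475, 0.2389, 0.3155]
orientation: [178.6, -2.4, 73.4]
wrist_force: [-12.5, 36.6, 83.3]
finger_gap: -0.0001
time_s: 13.7
tcp_pos: [0.5212, 0.1593, 0.3036]
orientation: [-179.8, 0.1, 72.9]
wrist_force: [-0.1, 0.6, -1.0]
finger_gap: 0.0002
```

View pics/s8.png

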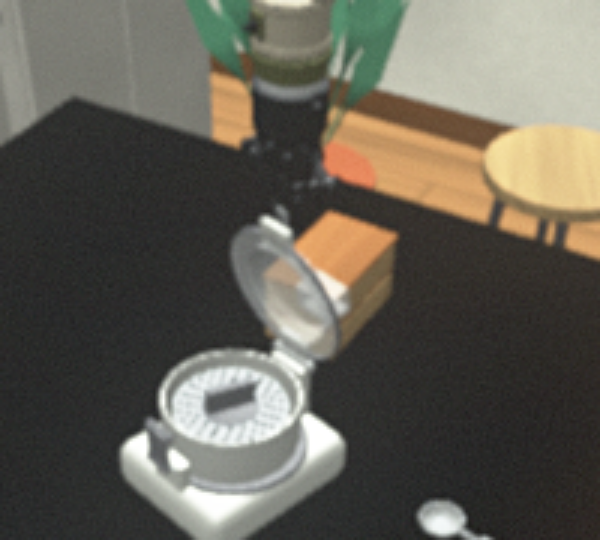

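That peaked at 83 N upward: the tips caught on the leaning tab's face before sliding over. It is below the 120 N limit, and the lid is now past upright with the force back near zero. I'll go on in smaller pieces along the arc.

```bash
python3 -m handwheel '[{"tx":-0.008,"ty":0,"tz":0.001,"wx":0,"wy":0,"wz":0},{"tx":-0.008,"ty":0,"tz":0.002,"wx":0,"wy":0,"wz":0},{"tx":-0.008,"ty":0,"tz":0.002,"wx":0,"wy":0,"wz":0},{"tx":-0.008,"ty":0,"tz":0.003,"wx":0,"wy":0,"wz":0}]'
python3 -m handwheel '[{"tx":-0.008,"ty":0,"tz":0.003,"wx":0,"wy":0,"wz":0},{"tx":-0.008,"ty":0,"tz":0.003,"wx":0,"wy":0,"wz":0},{"tx":-0.008,"ty":0,"tz":0.004,"wx":0,"wy":0,"wz":0},{"tx":-0.008,"ty":0,"tz":0.005,"wx":0,"wy":0,"wz":0}]'
python3 - <<'E'
from h import *
im=arm.get_image("scene"); cv2.imwrite("pics/s9.png",cv2.resize(im[40:220,220:420,::-1],None,fx=3,fy=3)); 
E
```

```text
time_s: 14.15
tcp_pos: [0.5126, 0.1294, 0.2966]
orientation: [-180.0, 0.0, 73.0]
wrist_force: [1.0, 0.2, 1.1]
finger_gap: 0.0003
time_s: 14.55
tcp_pos: [0.5031, 0.0988, 0.2818]
orientation: [180.0, 0.0, 73.0]
wrist_force: [-0.5, 0.9, 0.7]
finger_gap: -0.0001
```

View pics/s9.png

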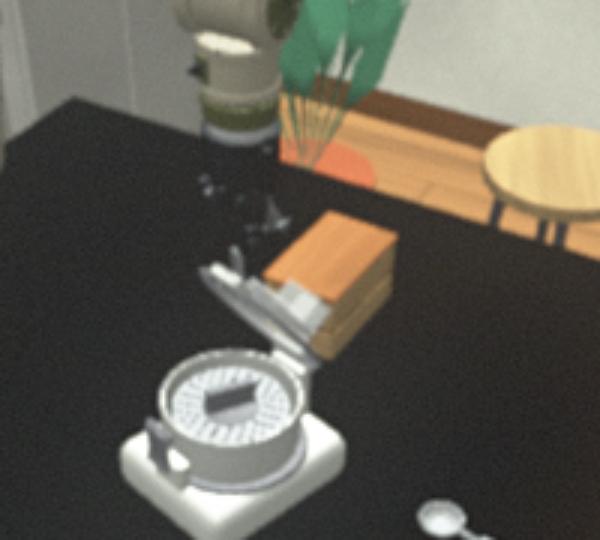

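```bash
python3 -m handwheel '[{"tx":-0.007,"ty":0,"tz":0.004,"wx":0,"wy":0,"wz":0},{"tx":-0.007,"ty":0,"tz":0.004,"wx":0,"wy":0,"wz":0},{"tx":-0.007,"ty":0,"tz":0.005,"wx":0,"wy":0,"wz":0},{"tx":-0.007,"ty":0,"tz":0.005,"wx":0,"wy":0,"wz":0}]'
python3 -m handwheel '[{"tx":-0.007,"ty":0,"tz":0.006,"wx":0,"wy":0,"wz":0},{"tx":-0.006,"ty":0,"tz":0.006,"wx":0,"wy":0,"wz":0},{"tx":-0.006,"ty":0,"tz":0.006,"wx":0,"wy":0,"wz":0},{"tx":-0.005,"ty":0,"tz":0.006,"wx":0,"wy":0,"wz":0}]'
python3 -m handwheel '[{"tx":-0.005,"ty":0,"tz":0.007,"wx":0,"wy":0,"wz":0},{"tx":-0.005,"ty":0,"tz":0.007,"wx":0,"wy":0,"wz":0},{"tx":-0.005,"ty":0,"tz":0.007,"wx":0,"wy":0,"wz":0},{"tx":-0.004,"ty":0,"tz":0.007,"wx":0,"wy":0,"wz":0}]'
python3 - <<'E'
from h import *
im=arm.get_image("scene"); cv2.imwrite("pics/s10.png",cv2.resize(im[40:220,220:420,::-1],None,fx=3,fy=3)); 
p=arm.observe()["tcp_pos"]-[.5244,.1668,.136];print(p@[.292,.956,0],p@[.956,-.292,0],p[2])
E
```

```text
time_s: 15.0
tcp_pos: [0.495, 0.0722, 0.2636]
orientation: [-180.0, 0.0, 73.0]
wrist_force: [-0.2, 0.2, 0.8]
finger_gap: 0.0
time_s: 15.4
tcp_pos: [0.4879, 0.0492, 0.2395]
orientation: [-180.0, 0.0, 73.0]
wrist_force: [-0.6, -0.4, 0.1]
finger_gap: 0.0
time_s: 15.8
tcp_pos: [0.4824, 0.0312, 0.2114]
orientation: [-180.0, 0.0, 73.0]
wrist_force: [-0.6, -0.5, 0.5]
finger_gap: 0.0001
-0.14237197444853406 -0.0011386883253739612 0.07431335717507967
```

View pics/s10.png

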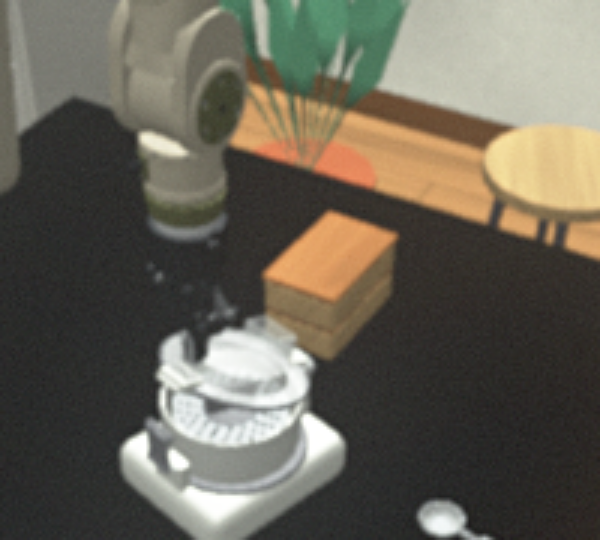

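```bash
python3 -m handwheel '[{"tx":-0.006,"ty":0,"tz":0.007,"wx":0,"wy":0,"wz":0},{"tx":-0.005,"ty":0,"tz":0.007,"wx":0,"wy":0,"wz":0},{"tx":-0.005,"ty":0,"tz":0.007,"wx":0,"wy":0,"wz":0},{"tx":-0.005,"ty":-0.001,"tz":0.006,"wx":0,"wy":0,"wz":0},{"tx":-0.005,"ty":0,"tz":0.005,"wx":0,"wy":0,"wz":0},{"tx":-0.005,"ty":0,"tz":0.004,"wx":0,"wy":0,"wz":0},{"tx":0,"ty":0,"tz":0,"wx":0,"wy":0,"wz":0},{"tx":0,"ty":0,"tz":0,"wx":0,"wy":0,"wz":0},{"tx":0,"ty":0,"tz":0,"wx":0,"wy":0,"wz":0}]'
python3 - <<'E'
from h import *
im=arm.get_image("scene"); cv2.imwrite("pics/s11.png",cv2.resize(im[90:230,240:360,::-1],None,fx=4,fy=4)); 
im=arm.get_image("wrist"); cv2.imwrite("pics/w11.png",im[:,:,::-1])
p=arm.observe()["tcp_pos"]-[.5244,.1668,.136];print(p@[.292,.956,0],p@[.956,-.292,0],p[2])
E
```

```text
time_s: 16.75
tcp_pos: [0.4729, 0.0023, 0.1764]
orientation: [180.0, -0.0, 73.0]
wrist_force: [-0.9, -0.4, -0.7]
finger_gap: 0.0
-0.17224748817729454 -0.0012687340666316521 0.04038057853099827
```

View pics/s11.png

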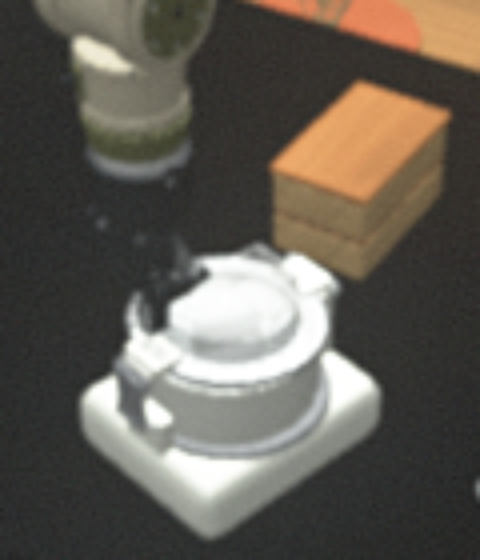

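View pics/w11.png

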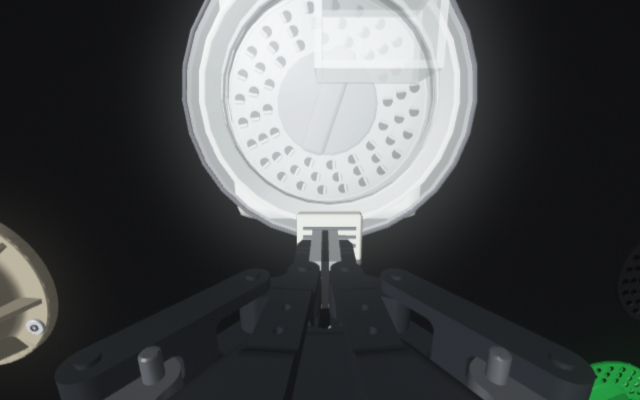

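The lid rests unlatched on the catch, with the fingertips centred over the tab at about (326,250). Now pressing.

```bash
python3 -m handwheel '[{"tx":0,"ty":0,"tz":0.006,"wx":0,"wy":0,"wz":0},{"tx":0,"ty":0,"tz":0.005,"wx":0,"wy":0,"wz":0},{"tx":0,"ty":0,"tz":0.004,"wx":0,"wy":0,"wz":0}]'
python3 -m handwheel '[{"tx":0,"ty":0,"tz":0.003,"wx":0,"wy":0,"wz":0},{"tx":0,"ty":0,"tz":0.003,"wx":0,"wy":0,"wz":0}]'
python3 -m handwheel '[{"tx":0,"ty":0,"tz":0.003,"wx":0,"wy":0,"wz":0},{"tx":0,"ty":0,"tz":0.003,"wx":0,"wy":0,"wz":0}]'
python3 -m handwheel '[{"tx":0,"ty":0,"tz":0.0015,"wx":0,"wy":0,"wz":0},{"tx":0,"ty":0,"tz":0,"wx":0,"wy":0,"wz":0}]'
```

```text
time_s: 17.15
tcp_pos: [0.4723, 0.0024, 0.1604]
orientation: [-180.0, 0.0, 73.0]
wrist_force: [0.6, 0.4, -0.2]
finger_gap: -0.0
time_s: 17.35
tcp_pos: [0.4723, 0.0022, 0.1563]
orientation: [180.0, 0.0, 73.0]
wrist_force: [-5.9, 0.0, 12.1]
finger_gap: 0.0001
time_s: 17.55
tcp_pos: [0.4726, 0.0022, 0.1491]
orientation: [180.0, 0.0, 73.0]
wrist_force: [-0.6, -0.6, -0.2]
finger_gap: 0.0
time_s: 17.75
tcp_pos: [0.4726, 0.0023, 0.1479]
orientation: [180.0, 0.0, 73.0]
wrist_force: [-2.7, -1.3, 5.7]
finger_gap: -0.0003
```

The force rose to 12 N, dropped, then met a stop at z=0.148, which is the shut height. I'll give one small firm press, then retreat and look.

```bash
python3 -m handwheel '[{"tx":0,"ty":0,"tz":0.001,"wx":0,"wy":0,"wz":0},{"tx":0,"ty":0,"tz":0,"wx":0,"wy":0,"wz":0}]'
python3 -m handwheel '[{"tx":0,"ty":0,"tz":-0.01,"wx":0,"wy":0,"wz":0},{"tx":0,"ty":0,"tz":-0.03,"wx":0,"wy":0,"wz":0},{"tx":0,"ty":0,"tz":-0.04,"wx":0,"wy":0,"wz":0},{"tx":-0.03,"ty":0,"tz":-0.04,"wx":0,"wy":0,"wz":0},{"tx":-0.03,"ty":0,"tz":-0.02,"wx":0,"wy":0,"wz":0},{"tx":0,"ty":0,"tz":0,"wx":0,"wy":0,"wz":0},{"tx":0,"ty":0,"tz":0,"wx":0,"wy":0,"wz":0},{"tx":0,"ty":0,"tz":0,"wx":0,"wy":0,"wz":0}]'
python3 - <<'E'
from h import *
im=arm.get_image("scene"); cv2.imwrite("pics/scene12.png",im[:,:,::-1])
im=arm.get_image("top"); cv2.imwrite("pics/top12.png",im[:,:,::-1])
im=arm.get_image("wrist"); cv2.imwrite("pics/w12.png",im[:,:,::-1])
E
python3 lid.py -17 0 scene12 l12 240 90 130 140 4
```

```text
time_s: 17.95
tcp_pos: [0.4726, 0.0022, 0.1478]
orientation: [179.9, 0.0, 73.0]
wrist_force: [-4.7, 0.4, 12.7]
finger_gap: -0.0001
time_s: 18.75
tcp_pos: [0.4546, -0.0545, 0.2855]
orientation: [-179.9, -0.0, 73.0]
wrist_force: [0.6, 0.4, 0.4]
finger_gap: -0.0002
```

View pics/l12.png

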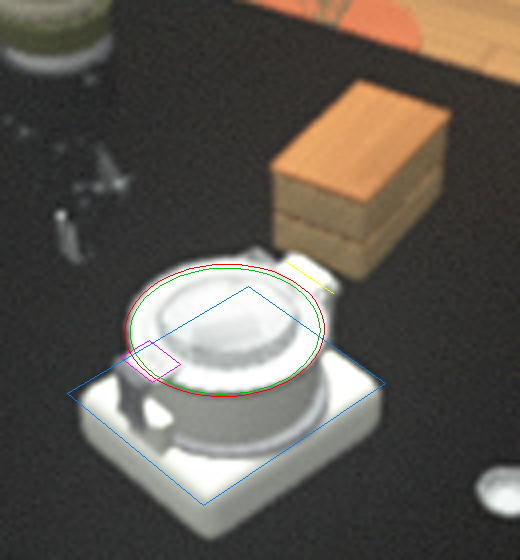

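View pics/top12.png

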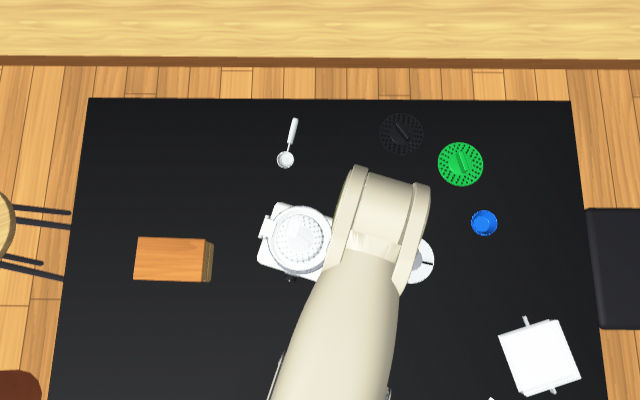

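View pics/w12.png

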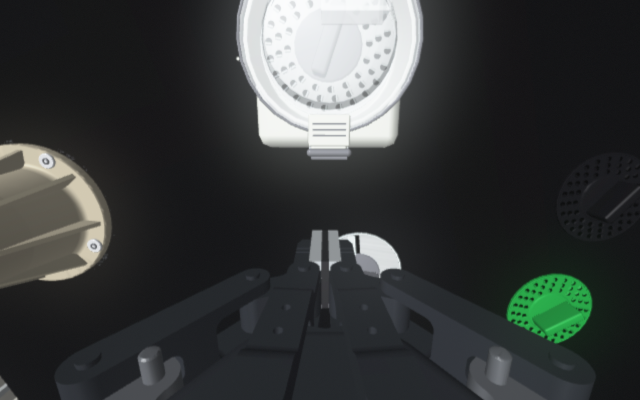

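The lid overlay at 0 rad matches. The tab at (330,128) sits against the catch nose at (330,153), and the disc is visible in place through the clear lid. The other objects sit at their starting pixels and the arm is clear, so I'm handing in.

```bash
python3 -c "
from bench import arm
print(arm.finish_job())"
```

```text
the job is handed in; nothing more can be done
None
```

The grating disc is home on the spindle and the lid is pressed shut under its catch. I handed the job in at about 19 s; no verdict is reported.

**Disc:** I gripped the grating disc by its bar and turned it to the cross angle read from the camera (about 55°). It slid straight down over the wings, so no searching turn was needed. It met the shoulder with about 4 N, and the tool height put the grip at about 0.135 m, which is the home height.

**Lid:** I swung it over from behind and pressed the tab. The force rose to 12 N, fell to zero as the catch gave, then met a firm stop with the tab at 0.148 m, the shut height. An overlay of the shut lid on the last picture matched.

**Other objects:** the bento box, muffin cups and spoon are at their starting pixels in the last top view. The arm partly hid the slicing disc there, but it stood clear of every move.

**What went less well:** when I first pushed the lid, the fingertips caught on the leaning tab. The wrist reading was 83 N at the end of that call, under the 120 N limit, but I did not see the true peak in between. I could not read the lid and catch angles directly, so "shut" and "catch back over the lip" rest on the force, the height and the pictures.

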